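# Dry run of a dip-coating pot: nest the cups and hold the sample stem in the guide

### The job

Set up the dip-coating pot for a dry run, leaving the motor, solder and glue bottle where they are: first set the aluminium liner cup down inside the dark steel pot, then hang the blue guide cup in the liner with its flange flat on the liner's rim, without dropping either. Then take the sample stem from its stand by the black handle and lower it upright through the middle of the guide's bore, never touching the guide, until its red band is level with the guide's top rim. Finish there while holding: the gripper keeps the stem still and centred, not let go, and clear of all the cups.

Things in the scene. Friction and masses are not known exactly. Their poses are not given: they have to be found in the camera images.
- pot: Dark steel round pot on a grey 112 mm square foot plate, 6 mm thick, with four bolt heads, fixed to the desk. Outer diameter 90 mm, inner 76 to 78 mm, rim 40 mm above the desk, inner floor 8 mm above the desk. Origin: centre of its underside, on the desk; z up.
- liner: Plain aluminium cup, loose, standing upright and open at the top: outer diameter 62 mm, inner 56 mm, height 75 mm, floor 4 mm thick, about 0.14 kg. Grip it across the outside near its rim; seated in the pot it stands 43 mm out of the pot. Origin: centre of its underside; z up.
- guide: Blue loose cup, 66 mm high, 0.12 kg, origin: centre of underside. Upwards: tapered body, 40 mm diameter at the foot, 50 mm at 30 mm; flange 66 mm diameter from 30 to 34 mm; neck to grip, outer 40 mm, inner 34 mm, up to 66 mm. White floor 12 mm thick with a central through bore of 20 mm diameter. Hung in the liner (flange on its rim) the origin is 45 mm above the liner's.
- guide_mouth (a point): Centre of the guide cup's top rim, 66 mm above its origin, on the axis of neck and bore.
- guide_bore (a point): Centre of the guide cup's bore, 6 mm above its origin.
- stand: Stand of the stem, fixed to the desk: dark foot disc 72 mm in diameter, 6 mm thick, solid, with an upright aluminium tube of 26 mm outer, 16 mm inner diameter, top 118 mm above the desk. Origin: centre of its underside; z up.
- stem: Loose upright stem, 0.09 kg: steel rod 8 mm diameter, 110 mm long; above it a round black handle to grip, 22 mm diameter, 110 to 165 mm above the tip. Handle's underside rests on the stand's tube; lift over 112 mm straight up to clear it. Origin: centre of the rod's lower end (tip), 8 mm above the desk at the start; z towards the handle.
- stem_tip (a point): The rod's lower end (the stem's origin).
- stem_band (a point): Middle of the red band, 6 mm wide, round the rod, 89 mm above the tip. With the band level with the rim of the seated guide the tip hangs 30 mm above the desk, 18 mm above the liner's floor.
- tub_corner (a point): Fixed: upper corner, nearest the robot and the work, of the big patterned storage tub on the right of the desk. The tub fills everything with both greater x and smaller y than this point, from the desk up past this height; keep arm and gripper out of it.
- spare_motor: Black round spare motor, 70 mm in diameter, 58 mm high, loose; leave alone. Origin: centre of its underside.
- solder: Grey roll of solder, 55 mm in diameter, 50 mm high, loose; leave alone. Origin: centre of its underside.
- glue: Small white glue bottle with a blue cap and label, upright, 24 mm in diameter, 75 mm high, loose; leave alone. Origin: centre of its underside.

How it is judged (in metres and radians):
On the way, in this order (a step that is already met when the one before it is completed fails the run):
1. the liner cup stands on the pot's floor and is released (z of liner in the frame of pot between 0.006 and 0.0105 m and horizontal distance between liner and pot below 0.01 m and angle between liner's own z axis and vertical below 0.05 rad and contact force between the fingers and liner below 0.1 N), for 0.2 s.
2. the guide cup hangs in the liner in the pot, flange flat on the rim, and is released (z of liner in the frame of pot between 0.006 and 0.0105 m and horizontal distance between liner and pot below 0.01 m and angle between each of liner, guide's own z axis and vertical below 0.05 rad and z of guide in the frame of liner between 0.0425 and 0.048 m and horizontal distance between guide and liner below 0.009 m and contact force between the fingers and guide below 0.1 N), for 0.2 s.
At the end, for the whole second after the job is handed in: Liner on the pot floor, guide hanging level in it (tilt under 0.05 rad), both released; fingers hold the stem still, upright within 0.06 rad, band within 7 mm of the guide rim height and 5.5 mm of its axis, tip within 3.5 mm of the bore axis, touching no vessel (all of step 2 and contact force between the fingers and liner below 0.1 N and z of stem_band in the frame of guide_mouth between -0.007 and 0.007 m and horizontal distance between stem_tip and guide_bore below 0.0035 m and horizontal distance between stem_band and guide_mouth below 0.0055 m and angle between stem's own z axis and vertical below 0.06 rad and linear speed of stem below 0.02 m/s and contact force between the fingers and stem above 1 N and contact force between stem and guide below 0.3 N and contact force between stem and liner below 0.3 N and contact force between stem and pot below 0.3 N); the arm keeps its last pose, push and grip.
It fails at once if the stem touches the guide cup (contact force between stem and guide above 0.3 N).
It fails at once if the liner is let go over the pot more than 15 mm above its seat (contact force between the fingers and liner below 0.1 N and horizontal distance between liner and pot below 0.03 m and z of liner in the frame of pot above 0.023 m).
It fails at once if the guide is let go over the liner more than 15 mm above its seat (contact force between the fingers and guide below 0.1 N and horizontal distance between guide and liner below 0.025 m and z of guide in the frame of liner above 0.06 m).
It fails at once if the motor, solder or glue bottle is disturbed (distance of any of spare_motor, solder, glue from where it was at the start of the episode above 0.02 m).
It also fails if it takes over 72 s, if anything falls off the work surface, if the arm or the gripper's body presses on something with over 40 N, if the wrist force passes 120 N, or if a joint passes its speed limit or range.

### The arm

A 6-joint arm with a two-finger parallel gripper is mounted at the origin on a cart in front of the work surface, level with it; the furniture and walls round the work are solid. World frame = base frame: x ahead of the robot, y to its left, z up, the work surface at z = 0. Lengths are in m, angles in degrees, forces in N, time in s.
With the tool pointing down it reaches from about 0.4 to 0.825 m from the base axis. Payload 7 kg.
Tool frame: the origin (TCP) lies on the centre line of the jaws, within the pads' length; the fingertips stand 8 mm ahead of it and the grasp point (between the pads) lies 11 mm behind it (r.tcp_to_tips is the distance from the TCP to the fingertips, in m); z points along the fingers, y is the direction in which the jaws open and shut (so a half turn about z gives the same grasp; the last joint's range is limited). The gripper opens to 88 mm and grips with 3 to 60 N. Pads are 19 mm wide; open, the fingers measure 130 mm over their backs; the gripper's body (78 mm by 193 mm) begins 47 mm behind the grasp point.
Start: joints at [-54.139, 20.546, 0.682, 0, -70.136, -16.507], TCP at [0.224, -0.637, 0.235] pointing down, gripper open.
Joint ranges: [-176.03, 176.03], [-82.01, 121.73], [-58.28, 71.71], [-173.87, 95.51], [-174.79, -0.11], [-173.66, 173.66]. Speed limits (degrees/s): [136.94, 136.94, 172.46, 180, 180, 180].

### API

Orientations are given as [roll, pitch, yaw] about the fixed x, y, z axes, in that order (R = Rz(yaw) Ry(pitch) Rx(roll)).
In Python, from plant import r gives the robot as it stands.
- The arm moves only by the tool drive_tool, never from a script. Its argument "plan" is text: rows parted by semicolons, each of 4 numbers parted by spaces: the shift along the tool's x, y, z in cm, then the turn about the tool's z in rad. A call has 1 to 8 rows; each row is the pose to reach, as a shift and turn from the pose commanded when the call began, along the tool's axes at that moment; what a row does not reach only later rows make up. A row lasts 1/8 s, in which the tool goes at most 62.5 mm and 10.7 degrees, less where a joint would pass 70% of its speed; a pose out of reach is approached as far as the arm can. A call with a gripper value outside its range is refused whole. "fingers" is the closure, from -1 (fully open) to 1 (shut), set as the call begins (left out, the last holds). The fingers move at their own pace and stop on an object; "squeeze" is the grip in N (left out, the last holds). Time passes only in rows, so rows that repeat a pose let the fingers close. It gives the time, the measured TCP pose, the force and the opening at its end, in the units of the state.
- r.get_state(): the state, without advancing time (a new reading comes with each control period).
- r.capture(name): name is "scene" or "top" or "wrist"; returns a dict with "frame" (400x640x3 uint8, red, green, blue), "fovy" (degrees; the focal length in pixels is half the picture's height over the tangent of half this angle, whatever the lens; pixels are square), "cx", "cy" (the principal point, pixels), "rvec" (rotation vector, rad) and "tvec" (3), from world to camera coordinates, as OpenCV has them. Camera axes: x right, y down, z forward; pixel columns grow to the right and rows downward; lengths in m; the calibration is good to about 2 mm. A picture is of the moment at which its call begins. There is no depth.
- r.close_job(): hands the job in, once; it reports no verdict.
The state is a dict: "time_s": time; "joints": joint angles; "qd": joint speeds; "joint_torque": joint torques, N m; "tcp_pos": TCP position; "eef_rot": TCP orientation; "contact_force": force on the tool from outside, world axes, zero at the start; "moment": the same for the moment, N m; "gripper_width": finger opening in m.
Only numpy, scipy, OpenCV 4.12 (cv2) and the standard library are available. Lean on these libraries where they do the work, as an engineer would, in place of code of your own. Each camera call takes 0.05 s, during which the arm holds its last target. There are 200 camera calls.

## Working session

There is one attempt and no reset: what is moved stays moved. The work goes in short steps, Python scripts to look and compute and a tool call to move; the robot and the scene stay as the last step left them, time stands still between calls to the robot, and variables do not carry over. Pictures are saved under pics/ and viewed, about 8 in all and at most 12, crops included, and the job is handed in when it is done.

Besides the shell and the picture viewer there is one more tool, called as name(argument=value, ...) on one line, values as JSON. drive_tool: Moves the arm, as the interface text tells. Its arguments: {"type":"object","properties":{"plan":{"type":"string"},"fingers":{"type":"number"},"squeeze":{"type":"number"}},"required":["plan"]}

```bash
ls; mkdir -p pics
python3 - <<'E'
from plant import r
import cv2
s=r.get_state(); print({k:s[k] for k in('time_s','tcp_pos','eef_rot','contact_force','gripper_width')}, r.tcp_to_tips)
for n in("scene","top"):
    c=r.capture(n); cv2.imwrite(f"pics/{n}0.png",c["frame"][:,:,::-1]); print(n,c["fovy"],c["cx"],c["cy"],c["rvec"],c["tvec"])
E
```

```text
pics
{'time_s': 0.0, 'tcp_pos': array([ 0.22352124, -0.6364096 ,  0.23363561]), 'eef_rot': array([ 1.79905435e+02, -9.45562044e-03, -1.60653003e+02]), 'contact_force': array([ 0.75319725, -0.41620668,  0.55689352]), 'gripper_width': 0.0873119992315224} 0.008
scene 51.38762693000586 322.95836389813985 198.86081104146683 [ 1.3487813  -2.25086666  0.87346053] [0.35252351 0.50457639 1.27409905]
top 56.188392965488255 319.99320703463786 197.60201113150856 [ 2.11061221 -2.11747936  0.21595955] [0.10408266 0.59927927 1.39128556]
```

View pics/scene0.png

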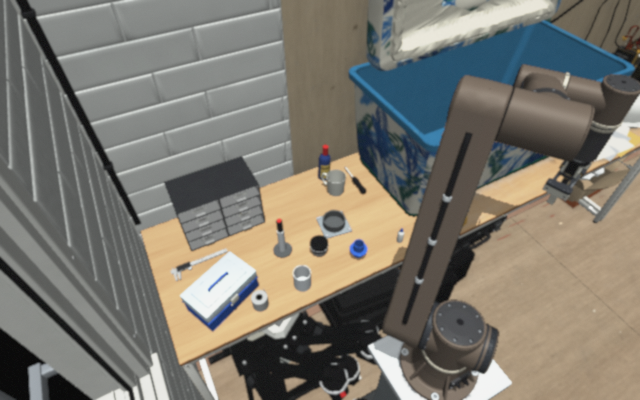

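View pics/top0.png

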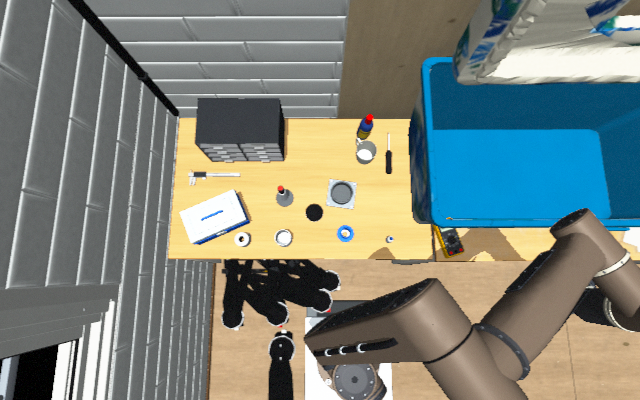

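The scene shows the pot at (333,221), guide (359,250), liner (302,279) and stem (280,238). In the top view they are at (341,193), (345,233), (284,238) and (284,195), with the motor at (314,212), solder (243,239) and glue (390,239). Next I'll get rough positions.

```bash
cat > h.py <<'E'
import numpy as np, cv2
from plant import r
def cam(n):
    c=r.capture(n); c["R"]=cv2.Rodrigues(np.array(c["rvec"],float))[0]; c["t"]=np.array(c["tvec"],float).ravel()
    c["f"]=200/np.tan(np.radians(c["fovy"]/2)); c["o"]=-c["R"].T@c["t"]; return c
def ray(c,p):
    d=c["R"].T@np.array([(p[0]-c["cx"])/c["f"],(p[1]-c["cy"])/c["f"],1.]); return d/np.linalg.norm(d)
def plane(c,p,z):
    d=ray(c,p); return c["o"]+d*(z-c["o"][2])/d[2]
def tri(a,p,b,q):
    A=np.zeros((3,3));B=np.zeros(3)
    ds=[]
    for c,x in((a,p),(b,q)):
        d=ray(c,x);M=np.eye(3)-np.outer(d,d);A+=M;B+=M@c["o"];ds.append((M,c["o"]))
    X=np.linalg.solve(A,B); return X,[round(1000*float(np.linalg.norm(M@(X-o))),1) for M,o in ds]
def proj(c,X):
    v=c["R"]@np.array(X)+c["t"]; return c["cx"]+c["f"]*v[0]/v[2],c["cy"]+c["f"]*v[1]/v[2]
def totool(v):  # world vector -> tool axes, cm
    from scipy.spatial.transform import Rotation as Ro
    return np.round(100*Ro.from_euler('xyz',r.get_state()["eef_rot"],degrees=True).inv().apply(v),2)
E
python3 - <<'E'
from h import *
np.set_printoptions(precision=4,suppress=True)
s=cam("scene");t=cam("top")
for n,p,q,z in(("pot rim",(334,219),(341,193),.04),("liner rim",(302,271),(284,237),.075),("guide top",(359,244),(345,233),.066),("stem top",(279,221),(281,188),.173),("motor",(319,242),(314,211),.058),("solder",(260,297),(243,239),.05),("glue",(401,232),(390,239),.075),("tub corner",(420,208),(418,222),.3)):
    print(n,*tri(s,p,t,q),plane(s,p,z)[:2],plane(t,q,z)[:2])
a=s["frame"][180:320,220:440,::-1];b=t["frame"][160:270,210:430,::-1]
cv2.imwrite("pics/z0.png",np.vstack([cv2.resize(a,None,fx=3,fy=3,interpolation=2)[:300],cv2.resize(b,None,fx=3,fy=3,interpolation=2)[:300]]))
w=cam("wrist");print(w["fovy"],w["o"],w["R"])
E
```

```text
pot rim [0.6215 0.0194 0.0436] [0.0, 0.0] [0.624  0.0178] [0.6223 0.0192]
liner rim [0.4468 0.2392 0.0784] [1.9, 1.9] [0.4501 0.2398] [0.446  0.2379]
guide top [0.4608 0.0072 0.0667] [0.8, 0.8] [0.4607 0.0063] [0.4613 0.0078]
stem top [0.6138 0.2432 0.168 ] [0.7, 0.7] [0.6104 0.2451] [0.6122 0.2421]
motor [0.5483 0.1246 0.0495] [1.2, 1.2] [0.5419 0.1265] [0.5476 0.1254]
solder [0.4425 0.3988 0.0447] [1.0, 1.0] [0.4401 0.4002] [0.4414 0.3968]
glue [ 0.4387 -0.1634  0.0582] [0.1, 0.1] [ 0.429  -0.1538] [ 0.4372 -0.1601]
tub corner [ 0.4943 -0.2758  0.0783] [10.1, 10.1] [ 0.3495 -0.1324] [ 0.47   -0.2096]
71.07962047040652 [ 0.145  -0.6651  0.385 ] [[-0.3312  0.9436  0.0006]
 [ 0.899   0.3154  0.3037]
 [ 0.2864  0.1011 -0.9528]]
```

View pics/z0.png

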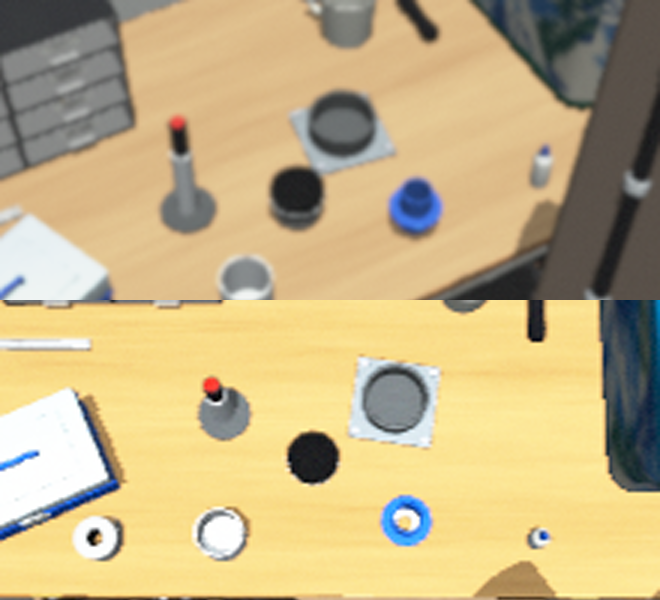

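```bash
cat >> h.py <<'E'
np.set_printoptions(precision=4,suppress=True)
def st(): 
    s=r.get_state(); print("t",round(s["time_s"],2),"tcp",s["tcp_pos"],"rot",s["eef_rot"],"F",s["contact_force"],"w",round(s["gripper_width"],4),"j",s["joints"]); return s
E
python3 - <<'E'
from h import *
s=cam("scene");t=cam("top")
print(tri(s,(415,150),t,(413,222)),tri(s,(415,210),t,(416,218)))
p=st()["tcp_pos"]
for w in((.34,-.42,.26),(.40,-.2,.26),(.43,0,.26),(.447,.239,.235)): print(w,totool(np.array(w)-p))
E
```

```text
(array([ 0.4484, -0.1554,  0.454 ]), [0.4, 0.4]) (array([ 0.5157, -0.2768,  0.0441]), [8.6, 8.6])
t 0.35 tcp [ 0.2236 -0.6368  0.2343] rot [ 179.9777   -0.0032 -160.6469] F [-0.1165  0.2098 -0.7213] w 0.0878 j [-54.138   20.5584   0.6715  -0.0035 -70.1354 -16.5076]
(0.34, -0.42, 0.26) [-18.16  16.6   -2.56]
(0.4, -0.2, 0.26) [-31.11  35.36  -2.55]
(0.43, 0, 0.26) [-40.57  53.24  -2.55]
(0.447, 0.239, 0.235) [-50.09  75.23  -0.04]
```

drive_tool(plan="-3.1 5.2 -2; -6.2 10.3 -2.5; -9.3 15.5 -2.5; -13.2 20.5 -2.5; -17 25.5 -2.5; -20.0 29.5 -2.5; -23 33 -2.5; -25.6 36.3 -2.5", fingers=-1, squeeze=25)

```text
validation failed for argument at $.pl...
```

drive_tool(plan="-3.1 5.2 -2 0; -6.2 10.3 -2.5 0; -9.3 15.5 -2.5 0; -13.2 20.5 -2.5 0; -17 25.5 -2.5 0; -20 29.5 -2.5 0; -23 33 -2.5 0; -25.6 36.3 -2.5 0", fingers=-1, squeeze=25)

```text
time_s: 1.35
tcp_pos: [0.3453, -0.208, 0.26]
eef_rot: [-180.0, 0.1, -160.6]
contact_force: [0.7, -0.2, 0.5]
gripper_width: 0.0876
```

drive_tool(plan="-3.4 4.1 0 0; -6.7 8.2 0 0.08; -10.1 12.3 0 0.16; -13 17.7 0 0.24; -15.9 23.1 0 0.338; -18.8 28.5 0 0.338; -21.7 33.8 0.5 0.338; -24.5 38.9 2 0.338")

```text
time_s: 2.35
tcp_pos: [0.4475, 0.2413, 0.2404]
eef_rot: [179.9, 0.1, -180.0]
contact_force: [0.6, -0.9, -0.2]
gripper_width: 0.0877
```

Run:
```python
from h import *
st(); w=cam("wrist"); cv2.imwrite("pics/w1.png",w["frame"][:,:,::-1]); print(w["o"], proj(w,(.447,.239,.075)))
```

```text
t 2.35 tcp [0.4475 0.2413 0.2404] rot [ 179.8943    0.1129 -179.9595] F [ 0.5872 -0.8537 -0.2197] w 0.0877 j [  50.5163    4.3957  -19.5641    0.0217  -65.8868 -140.4845]
[0.3638 0.2402 0.3913] (np.float64(318.1235183658042), np.float64(184.81227756638754))
```

View pics/w1.png

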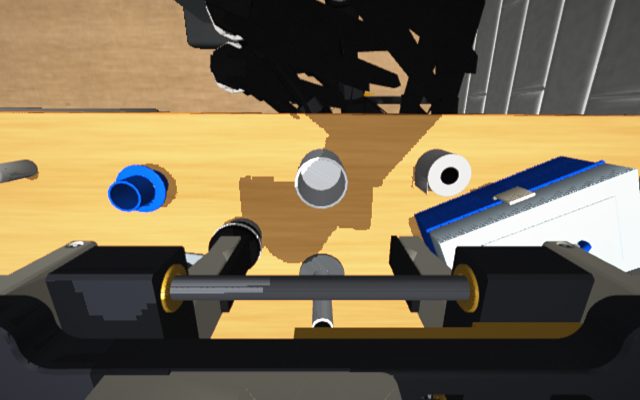

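The liner rim is around (321,182), between the jaws. The motor is at (235,240), guide (125,190) and solder (443,175). I'll measure the rim in this view, then again from a pose shifted while descending, to get its height.

Run:
```python
from h import *
w=cam("wrist"); print(plane(w,(321,181.5),.075), [plane(w,p,.075)[:2] for p in((295,181),(348,181),(321,157),(321,208))])
cv2.imwrite("pics/c1.png",cv2.resize(w["frame"][135:225,270:370,::-1],None,fx=6,fy=6,interpolation=cv2.INTER_CUBIC))
np.save("w1.npy",np.array([w["frame"]]))
```

```text
[0.4426 0.2467 0.075 ] [array([0.4421, 0.2168]), array([0.442 , 0.2777]), array([0.4144, 0.2466]), array([0.4749, 0.2468])]
```

View pics/c1.png

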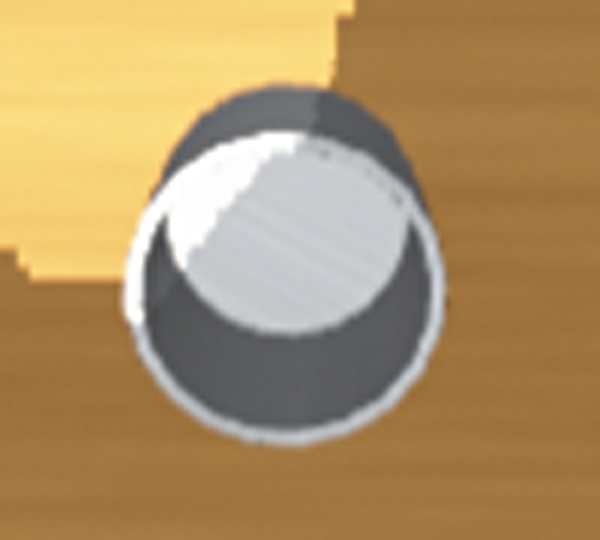

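Run:
```python
from h import *
st(); w=cam("wrist"); print(w["o"],plane(w,(317.4,182.6),.075), proj(w,(.447,.239,.075)))
st(); w=cam("wrist"); print(w["o"],w["cx"],w["cy"])
```

```text
t 2.45 tcp [0.4472 0.2427 0.2375] rot [-179.9182   -0.0927 -179.8376] F [-0.8255 -0.3919 -0.5267] w 0.0874 j [  50.6189    4.733   -19.5617   -0.0213  -65.8275 -140.4478]
[0.3641 0.2419 0.3887] [0.4427 0.239  0.075 ] (np.float64(317.3627388187441), np.float64(186.17291592068534))
t 2.5 tcp [0.4468 0.2407 0.2382] rot [-179.8955   -0.0998 -179.8516] F [-0.2504 -0.4379  0.7397] w 0.0878 j [  50.5063    4.5846  -19.6424   -0.0111  -65.9172 -140.3532]
[0.3637 0.2399 0.3893] 319.4207413878745 199.88110609047555
```

drive_tool(plan="0.25 -0.1 5 0; 0.25 -0.1 9.5 0; 0.25 -0.1 9.5 0; 0.25 -0.1 9.5 0")

```text
time_s: 3.05
tcp_pos: [0.4457, 0.2378, 0.1466]
eef_rot: [179.9, 0.1, 180.0]
contact_force: [0.1, -0.1, -0.4]
gripper_width: 0.0878
```

Run:
```python
from h import *
st(); w=cam("wrist"); st();f=w["frame"]
print(w["o"],proj(w,(.4445,.2395,.075)),proj(w,(.4445,.2395,.079)))
cv2.imwrite("pics/w2.png",f[60:340,160:480,::-1])
```

```text
t 3.05 tcp [0.4457 0.2378 0.1466] rot [179.9289   0.115  179.9731] F [ 0.0674 -0.0847 -0.4005] w 0.0878 j [  50.4321    9.0034  -27.6084    0.0542  -53.2602 -140.4914]
t 3.1 tcp [0.4458 0.2382 0.1469] rot [179.8776   0.1503 179.9802] F [-0.3618 -0.3702  0.1659] w 0.0876 j [  50.4441    8.9792  -27.5888    0.0474  -53.2419 -140.4921]
[0.362  0.2368 0.2975] (np.float64(322.5418486120957), np.float64(212.23357515714383)) (np.float64(322.59457728022903), np.float64(213.90440409885224))
```

View pics/w2.png

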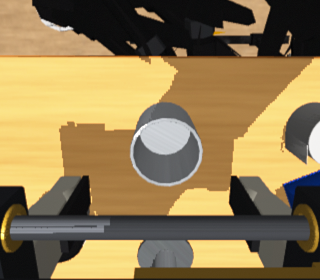

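drive_tool(plan="0.1 0.4 3 0; 0.1 0.4 6 0; 0.1 0.4 8.5 0; 0.1 0.4 9.3 0; 0.1 0.4 9.3 0")

```text
time_s: 3.72
tcp_pos: [0.4443, 0.2422, 0.0526]
eef_rot: [180.0, 0.1, 180.0]
contact_force: [-0.4, -0.3, 0.4]
gripper_width: 0.0876
```

drive_tool(plan="0 0 0 0; 0 0 0 0; 0 0 0 0; 0 0 0 0; 0 0 0 0; 0 0 0 0", fingers=1, squeeze=25)

```text
time_s: 4.47
tcp_pos: [0.444, 0.2421, 0.0521]
eef_rot: [180.0, 0.0, -180.0]
contact_force: [-0.5, -0.3, 5.4]
gripper_width: 0.0614
```

Run:
```python
from h import *
st();w=cam("wrist"); cv2.imwrite("pics/w3.png",w["frame"][60:340,160:480,::-1])
```

```text
t 4.47 tcp [0.444  0.2421 0.0521] rot [ 179.9632    0.0415 -179.9922] F [-0.5105 -0.2605  5.3945] w 0.0614 j [  50.8998   16.255   -33.5721    0.014   -40.1182 -140.9027]
```

drive_tool(plan="0 0 -3 0; 0 0 -7 0; 0 0 -12 0; -3 -2 -14 0; -7 -5 -14 0; -12 -8 -14 0; -15.6 -10.2 -14 0; -15.6 -10.2 -14 0")

```text
time_s: 5.52
tcp_pos: [0.601, 0.1377, 0.19]
eef_rot: [-179.9, -0.1, 179.8]
contact_force: [-1.1, -0.6, -1.4]
gripper_width: 0.0611
```

Run:
```python
from h import *
st();w=cam("wrist"); cv2.imwrite("pics/w4.png",w["frame"][:,:,::-1]); st()
print(w["o"],proj(w,(.622,.0193,.04)))
```

```text
t 5.53 tcp [0.601  0.1377 0.19  ] rot [-179.9295   -0.1113  179.7977] F [-1.1153 -0.6022 -1.3698] w 0.0611 j [  31.0288   16.9783  -10.5365    0.0029  -62.617  -121.2324]
t 5.58 tcp [0.5998 0.1384 0.1901] rot [-179.9446   -0.1289  179.8405] F [-0.5608 -0.965  -1.3501] w 0.0606 j [  31.1378   16.8862  -10.6353   -0.0221  -62.6174 -121.2871]
[0.5179 0.1373 0.3412] (np.float64(216.68494863051086), np.float64(207.35684087654994))
```

View pics/w4.png

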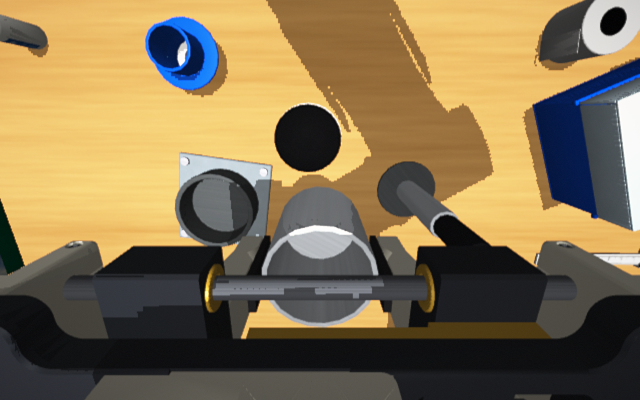

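Run:
```python
from h import *
ps=[]
for i in range(5):
    w=cam("wrist"); ps.append(np.r_[plane(w,(320,274),.212)[:2],plane(w,(216.5,207.5),.04)[:2],r.get_state()["tcp_pos"],w["o"]])
print(np.mean(ps,0),np.std(ps,0))
```

```text
[0.5986 0.1388 0.6209 0.0207 0.5989 0.1398 0.1912 0.5159 0.1387 0.342 ] [0.0002 0.0006 0.0002 0.0005 0.0001 0.0004 0.0005 0.0005 0.0005 0.0005]
```

drive_tool(plan="-0.8 -4 0 0; -1.6 -8 0 0; -2.2 -11.85 0 0; -2.2 -11.85 0 0; -2.2 -11.85 3 0; -2.2 -11.85 6 0; -2.2 -11.85 8 0; -2.2 -11.85 8 0")

```text
time_s: 6.82
tcp_pos: [0.6203, 0.022, 0.1103]
eef_rot: [-180.0, -0.2, -179.9]
contact_force: [-0.4, 0.3, -0.3]
gripper_width: 0.0612
```

Run:
```python
from h import *
st();w=cam("wrist"); cv2.imwrite("pics/w5.png",w["frame"][80:360,160:480,::-1]); st()
cs=cam("scene"); cv2.imwrite("pics/s5.png",cv2.resize(cs["frame"][170:270,270:400,::-1],None,fx=4,fy=4,interpolation=2))
a=cv2.imread("pics/w5.png");b=cv2.imread("pics/s5.png")[:, :]
h=np.zeros((400,840,3),np.uint8);h[:280,:320]=a;h[:,320:]=b;cv2.imwrite("pics/m5.png",h[:,:800])
```

```text
t 6.83 tcp [0.6203 0.022  0.1103] rot [-179.9603   -0.1608 -179.9451] F [-0.4292  0.2623 -0.327 ] w 0.0612 j [  20.0177   21.5019  -15.3578   -0.0219  -53.305  -109.9496]
t 6.88 tcp [0.6213 0.022  0.1117] rot [-179.9763   -0.0373 -179.931 ] F [ 0.5279  0.0386 -0.4785] w 0.0617 j [  20.0046   21.4417  -15.2643    0.0119  -53.3371 -109.9427]
```

View pics/m5.png

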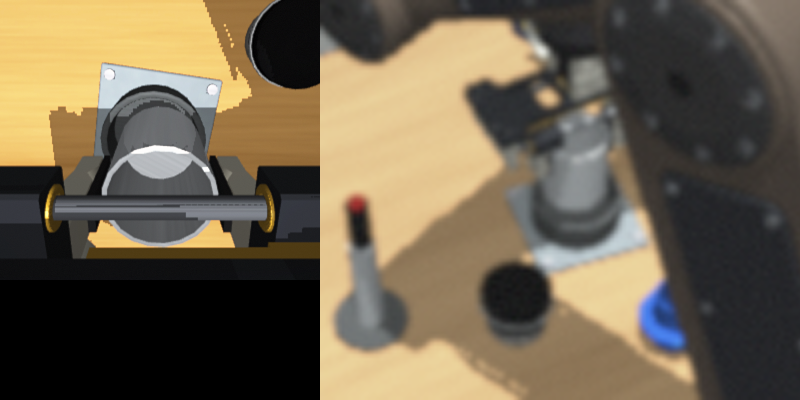

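The liner is above the pot and lined up to within about 3 mm, with the motor and stem clear. I'll shift it −2 mm in y and lower it.

drive_tool(plan="0 -0.2 1 0; 0 -0.2 2.2 0; 0 -0.2 3.4 0; 0 -0.2 4.3 0; 0 -0.2 4.7 0; 0 -0.2 4.7 0")

```text
time_s: 7.68
tcp_pos: [0.6215, 0.0191, 0.0642]
eef_rot: [-180.0, -0.0, 180.0]
contact_force: [0.4, -0.7, -0.2]
gripper_width: 0.0611
```

drive_tool(plan="0 0 0.15 0; 0 0 0.3 0; 0 0 0.4 0; 0 0 0.45 0")

```text
time_s: 8.18
tcp_pos: [0.6216, 0.0191, 0.0602]
eef_rot: [-180.0, 0.0, 180.0]
contact_force: [-0.4, 0.0, 3.0]
gripper_width: 0.0611
```

drive_tool(plan="0 0 0 0; 0 0 0 0; 0 0 0 0; 0 0 0 0", fingers=-1)

```text
time_s: 8.68
tcp_pos: [0.6217, 0.0192, 0.0601]
eef_rot: [-180.0, 0.0, 180.0]
contact_force: [1.0, -0.1, -0.6]
gripper_width: 0.0869
```

drive_tool(plan="0 0 -3 0; 0 0 -8 0; 0 0 -13 0; 0 0 -18 0; 4 -0.3 -18 0; 9 -0.6 -18 0; 14 -1 -18 0; 16.1 -1 -18 0")

```text
time_s: 9.68
tcp_pos: [0.4583, 0.0087, 0.2404]
eef_rot: [180.0, 0.0, 180.0]
contact_force: [1.0, 0.5, 0.7]
gripper_width: 0.0876
```

```bash
cat >> h.py <<'E'
def blob(mask,minA=30):
    n,l,s,c=cv2.connectedComponentsWithStats(mask.astype(np.uint8)); 
    return sorted([(int(s[i,4]),[int(v) for v in s[i,:4]],np.round(c[i],1).tolist()) for i in range(1,n) if s[i,4]>minA],reverse=True)
E
python3 - <<'E'
from h import *
st();w=cam("wrist");f=w["frame"];cv2.imwrite("pics/w6.png",f[:,:,::-1]);st()
h=cv2.cvtColor(f,cv2.COLOR_RGB2HSV)
m=(h[...,0]>100)&(h[...,0]<125)&(h[...,1]>120)
print(blob(m)[:4]); print(proj(w,(.461,.008,.066)),proj(w,(.461,.008,.034)),w["o"])
cv2.imwrite("pics/m6.png",np.hstack([f[40:300,150:490,::-1]]))
t=cam("top");b=t["frame"][160:260,300:400];cv2.imwrite("pics/t6.png",cv2.resize(b[:,:,::-1],None,fx=4,fy=4,interpolation=2))
a=np.zeros((400,800,3),np.uint8);a[:260,:340]=cv2.imread("pics/m6.png");a[:,400:]=cv2.imread("pics/t6.png");cv2.imwrite("pics/mm6.png",a)
E
```

```text
t 9.68 tcp [0.4583 0.0087 0.2404] rot [179.9626   0.0384 179.9906] F [1.0436 0.4626 0.6966] w 0.0876 j [  25.8085   -0.6593  -24.8336   -0.0186  -65.7748 -115.8103]
t 9.72 tcp [0.4569 0.0086 0.2406] rot [179.9301   0.0317 179.9693] F [-3.4418 -0.5872 -1.0924] w 0.088 j [  25.8511   -0.8037  -24.933    -0.0538  -65.8117 -115.8598]
[(3003, [573, 188, 67, 80], [605.0, 221.9]), (1540, [292, 157, 50, 48], [316.1, 180.2]), (386, [0, 214, 64, 26], [28.4, 226.3]), (264, [4, 250, 35, 13], [20.7, 256.7])]
(np.float64(319.6634163373822), np.float64(185.69996289911384)) (np.float64(319.6473039392266), np.float64(179.43351676070807)) [0.3748 0.0078 0.3914]
```

View pics/mm6.png

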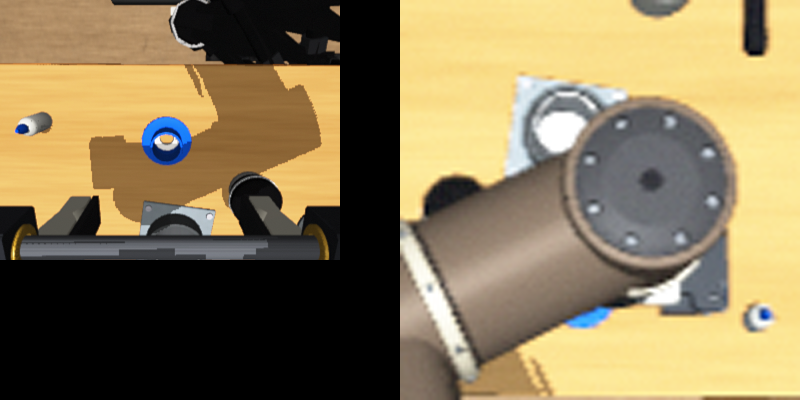

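Liner stands in the pot (top view, about (560,125) in the crop). The guide's flange is centred at (316.5,180.5) in the wrist view. I'll go lower and measure again.

drive_tool(plan="-0.3 -0.3 4 0; -0.3 -0.3 9 0; -0.3 -0.3 10 0; -0.3 -0.3 10 0; -0.3 -0.3 10 0")

```text
time_s: 10.4
tcp_pos: [0.465, 0.0066, 0.1417]
eef_rot: [180.0, 0.1, -180.0]
contact_force: [-0.8, 0.7, -0.1]
gripper_width: 0.0877
```

Run:
```python
from h import *
P=[]
for i in range(4):
    w=cam("wrist");f=w["frame"];h=cv2.cvtColor(f,cv2.COLOR_RGB2HSV)
    m=((h[...,0]>100)&(h[...,0]<125)&(h[...,1]>120))
    m[:, :220]=0;m[:,420:]=0
    b=blob(m)[0];x,y,ww,hh=b[1]
    cf=(x+ww/2-.5,y+hh/2-.5); P.append(np.r_[plane(w,cf,.034)[:2],r.get_state()["tcp_pos"]])
print(b,np.mean(P,0),np.std(P,0)); cv2.imwrite("pics/w7.png",f[:,:,::-1])
```

```text
(2986, [284, 166, 67, 67], [317.2, 198.3]) [0.4629 0.0033 0.4645 0.0065 0.1414] [0.0001 0.     0.0002 0.0001 0.0002]
```

drive_tool(plan="0.15 -0.3 3 0; 0.15 -0.3 6 0; 0.15 -0.3 8.3 0; 0.15 -0.3 9.1 0; 0.15 -0.3 9.1 0")

```text
time_s: 11.22
tcp_pos: [0.4622, 0.0032, 0.0493]
eef_rot: [-180.0, -0.0, -180.0]
contact_force: [-0.4, 0.3, 0.8]
gripper_width: 0.0877
```

drive_tool(plan="0 0 0 0; 0 0 0 0; 0 0 0 0; 0 0 0 0; 0 0 0 0; 0 0 0 0; 0 0 0 0; 0 0 0 0", fingers=1, squeeze=25)

```text
time_s: 12.22
tcp_pos: [0.4621, 0.0032, 0.0491]
eef_rot: [-180.0, 0.0, 180.0]
contact_force: [0.0, -0.2, 0.7]
gripper_width: 0.0396
```

drive_tool(plan="0 0 -4 0; 0 0 -9 0; 0 0 -14 0; -3 3 -15 0; -7 6.5 -15 0; -11 10 -15 0; -13.8 12.7 -15 0; -13.8 12.7 -15 0")

```text
time_s: 13.22
tcp_pos: [0.6011, 0.1317, 0.1973]
eef_rot: [-180.0, -0.1, -180.0]
contact_force: [-0.7, -0.4, -2.2]
gripper_width: 0.0396
```

Run:
```python
from h import *
c=[];T=[]
for i in range(3):
    w=cam("wrist"); T.append(r.get_state()["tcp_pos"])
f=w["frame"];a=cv2.resize(f[130:290,150:450,::-1],None,fx=2.6,fy=2.6,interpolation=2);cv2.imwrite("pics/w8.png",a);print(a.shape)
print(np.mean(T,0),w["o"],proj(w,(.6215,.0195,.083)))
np.savez("w8.npz",**{k:w[k] for k in("R","t","f","o","cx","cy")},tcp=np.mean(T,0))
```

```text
(416, 780, 3)
[0.5995 0.1301 0.198 ] [0.5164 0.1293 0.3491] (np.float64(212.208884367921), np.float64(219.31814230978227))
```

View pics/w8.png

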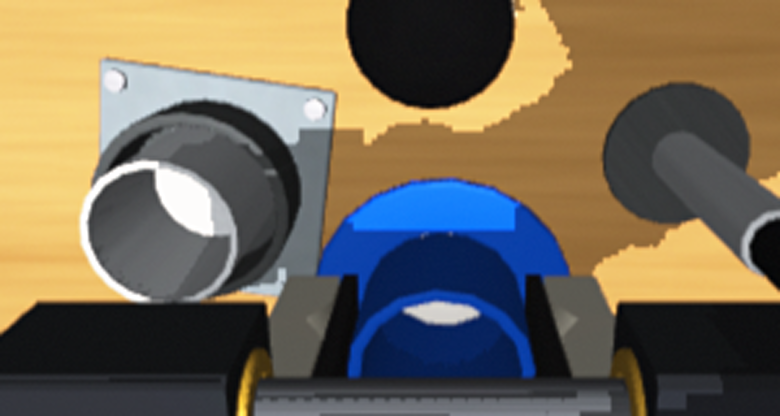

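Run:
```python
from h import *
w=dict(np.load("w8.npz")); 
e=plane(w,(320.4,198.6),.183); e2=plane(w,(320.2,200),.215)
print("flange edge x+33:",e[0]+.033,e2[1],e[1]," liner",plane(w,(211.3,219),.083),"tcp",w["tcp"])
print(plane(w,(150+317/2.6,130+255/2.6),.183),plane(w,(150+571/2.6,130+255/2.6),.183))
```

```text
flange edge x+33: 0.6011536111576787 0.12950374850091478 0.12966555711061456  liner [0.6212 0.0186 0.083 ] tcp [0.5995 0.1301 0.198 ]
[0.588  0.0985 0.183 ] [0.588  0.1613 0.183 ]
```

drive_tool(plan="-0.7 -4 0 0; -1.4 -8 0 0; -2.05 -11.1 0 0; -2.05 -11.1 0 0; -2.05 -11.1 2 0; -2.05 -11.1 4 0; -2.05 -11.1 5 0; -2.05 -11.1 5 0")

```text
time_s: 14.38
tcp_pos: [0.62, 0.0192, 0.1488]
eef_rot: [-180.0, -0.1, -180.0]
contact_force: [0.6, 0.3, -1.0]
gripper_width: 0.0396
```

Run:
```python
from h import *
T=[]
for i in range(3):
    w=cam("wrist"); T.append(r.get_state()["tcp_pos"])
f=w["frame"]
print(np.mean(T,0)); np.savez("w9.npz",**{k:w[k] for k in("R","t","f","o","cx","cy")})
c=cam("scene")
a=cv2.resize(f[150:320,220:420,::-1],None,fx=2,fy=2,interpolation=2)
b=cv2.resize(c["frame"][170:255,295:365,::-1],None,fx=4,fy=4,interpolation=2); print(a.shape,b.shape)
h=np.zeros((340,680,3),np.uint8);h[:,:400]=a;h[:,400:]=b;cv2.imwrite("pics/m9.png",h)
```

```text
[0.6208 0.0194 0.1498]
(340, 400, 3) (340, 280, 3)
```

View pics/m9.png

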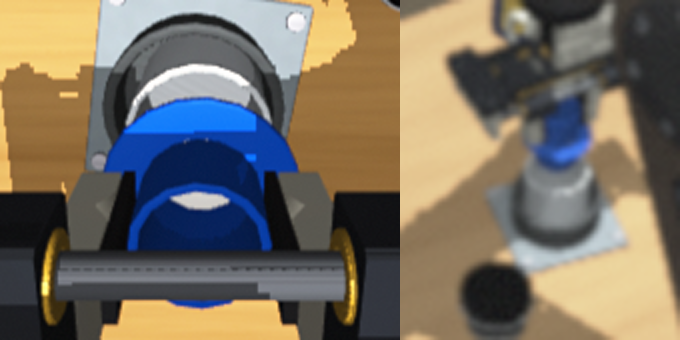

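The guide is over the liner and centred to about 1 mm in the wrist view (mid columns 201 against 199.5). Now I'll lower it.

drive_tool(plan="0 -0.05 1 0; 0 -0.05 2 0; 0 -0.05 3 0; 0 -0.05 3.8 0; 0 -0.05 4.2 0; 0 -0.05 4.4 0; 0 -0.05 4.4 0")

```text
time_s: 15.45
tcp_pos: [0.6207, 0.0187, 0.1051]
eef_rot: [-180.0, 0.0, 180.0]
contact_force: [0.1, -0.0, -0.9]
gripper_width: 0.0395
```

drive_tool(plan="0 0 0.15 0; 0 0 0.25 0; 0 0 0.35 0; 0 0 0.35 0")

```text
time_s: 15.95
tcp_pos: [0.6209, 0.0186, 0.1023]
eef_rot: [-180.0, 0.1, -180.0]
contact_force: [-0.7, -0.5, 3.8]
gripper_width: 0.0396
```

drive_tool(plan="0 0 0 0; 0 0 0 0; 0 0 0 0; 0 0 0 0; 0 0 0 0", fingers=-1)

```text
time_s: 16.58
tcp_pos: [0.6206, 0.0187, 0.1015]
eef_rot: [-180.0, -0.0, 180.0]
contact_force: [1.0, -0.3, -0.7]
gripper_width: 0.0836
```

drive_tool(plan="0 0 -2 0; 0 0 -6 0; 0 0 -11 0; 0 0 -16 0; 0 5 -18 0; 0 8 -18 0; 0 10.5 -18 0; 0 10.5 -18 0")

```text
time_s: 17.58
tcp_pos: [0.6204, 0.1252, 0.2808]
eef_rot: [-180.0, -0.1, -179.9]
contact_force: [0.5, 0.4, 0.1]
gripper_width: 0.0875
```

Run:
```python
from h import *
T=[]
for i in range(4):
    w=cam("wrist"); T.append(r.get_state()["tcp_pos"])
f=w["frame"];print(np.mean(T,0),w["o"]); cv2.imwrite("pics/w10.png",f[:,:,::-1])
np.savez("w10.npz",**{k:w[k] for k in("R","t","f","o","cx","cy")},frame=f)
h=cv2.cvtColor(f,cv2.COLOR_RGB2HSV)
m=((h[...,0]>100)&(h[...,0]<125)&(h[...,1]>120)); print("blue",blob(m)[:4])
print("guide mouth/flange pred",proj(w,(.6212,.0187,.119)),proj(w,(.6212,.0187,.087)))
m=((h[...,0]<8)|(h[...,0]>172))&(h[...,1]>150)&(h[...,2]>80); print("red",blob(m,5)[:4])
print("stem top pred",proj(w,(.6125,.243,.173)))
s=cam("scene");t=cam("top")
for n,c in(("s",s),("t",t)):
    h=cv2.cvtColor(c["frame"],cv2.COLOR_RGB2HSV); m=((h[...,0]<8)|(h[...,0]>172))&(h[...,1]>140)&(h[...,2]>80)
    print(n,[b for b in blob(m,5) if 180<b[2][1]<235 or n=="t"][:5])
    np.savez(n+"10.npz",**{k:c[k] for k in("R","t","f","o","cx","cy")},frame=c["frame"])
```

```text
[0.6204 0.1236 0.281 ] [0.5372 0.1226 0.4322]
blue [(3330, [501, 47, 121, 134], [533.6, 115.3]), (1922, [212, 155, 52, 51], [237.2, 180.2]), (1613, [0, 191, 70, 66], [34.1, 222.0]), (289, [21, 108, 20, 25], [30.4, 120.1])]
guide mouth/flange pred (np.float64(230.08909292769482), np.float64(186.93485225654183)) (np.float64(237.80779307809223), np.float64(180.38431846285644))
red [(241, [438, 184, 18, 18], [446.8, 192.3])]
stem top pred (np.float64(444.88538686459964), np.float64(192.72606939846796))
s [(13, [277, 219, 4, 4], [278.6, 220.6])]
t [(63, [365, 114, 9, 10], [368.7, 118.4]), (21, [278, 186, 5, 5], [280.0, 188.0]), (12, [459, 248, 4, 4], [460.3, 249.2]), (11, [449, 251, 4, 4], [450.5, 252.4])]
```

drive_tool(plan="0.3 4 0 0; 0.6 8 1 0; 0.8 12.1 3 0; 0.8 12.1 4 0; 0.8 12.1 4 0; 0.8 12.1 4 0")

```text
time_s: 18.62
tcp_pos: [0.6132, 0.2437, 0.2424]
eef_rot: [180.0, 0.1, 179.9]
contact_force: [0.2, 0.0, 0.4]
gripper_width: 0.0878
```

Run:
```python
from h import *
P=[];f0=np.load("w10.npz");w0=dict(f0)
for i in range(4):
    w=cam("wrist");f=w["frame"];h=cv2.cvtColor(f,cv2.COLOR_RGB2HSV)
    m=((h[...,0]<8)|(h[...,0]>172))&(h[...,1]>150)&(h[...,2]>80)
    b=blob(m,5)[0];x,y,a,c=b[1]; p=(x+a/2-.5,y+c/2-.5)
    P.append(np.r_[plane(w,p,.173),r.get_state()["tcp_pos"],tri(w,p,w0,(446.5,192.5))[0]])
print(b,np.mean(P,0)); cv2.imwrite("pics/w11.png",f[:,:,::-1])
```

```text
(301, [311, 204, 20, 20], [320.4, 213.6]) [0.6123 0.2437 0.173  0.6131 0.2439 0.2425 0.6117 0.2438 0.1746]
```

drive_tool(plan="0.1 0 3 0; 0.1 0 6 0; 0.1 0 9 0; 0.1 0 10.4 0; 0.1 0 10.8 0; 0.1 0 10.8 0")

```text
time_s: 19.58
tcp_pos: [0.6122, 0.2449, 0.1344]
eef_rot: [180.0, 0.1, 180.0]
contact_force: [-0.0, -0.9, -0.1]
gripper_width: 0.0876
```

drive_tool(plan="0 0 0 0; 0 0 0 0; 0 0 0 0; 0 0 0 0; 0 0 0 0; 0 0 0 0; 0 0 0 0; 0 0 0 0", fingers=1, squeeze=30)

```text
time_s: 20.58
tcp_pos: [0.6116, 0.2447, 0.1335]
eef_rot: [-180.0, -0.0, 180.0]
contact_force: [-0.3, 0.6, 0.3]
gripper_width: 0.0213
```

Run:
```python
from h import *
st(); T=[]
for i in range(3): cam("top");T.append(r.get_state()["tcp_pos"])
print(np.mean(T,0))
```

```text
t 20.57 tcp [0.6116 0.2447 0.1335] rot [-179.9989   -0.0023  179.9889] F [-0.3096  0.6372  0.2727] w 0.0213 j [  38.7298   23.3368   -8.9474   -0.0007  -57.7182 -128.7405]
[0.6116 0.2447 0.1335]
```

drive_tool(plan="0 0 -2 0; 0 0 -5 0; 0 0 -8 0; 0 0 -11 0; 0 0 -14 0; 0 0 -16 0; 0 0 -16 0; 0 0 -16 0")

```text
time_s: 21.72
tcp_pos: [0.6111, 0.2445, 0.2923]
eef_rot: [-180.0, -0.1, 180.0]
contact_force: [0.1, 0.6, -0.3]
gripper_width: 0.0213
```

drive_tool(plan="0 -3 0 0; -0.3 -7 0 0; -0.5 -11 0 0; -0.7 -15 0 0; -0.9 -18.5 0 0; -0.9 -21 0 0; -0.9 -22.6 0 0; -0.9 -22.6 0 0")

```text
time_s: 22.72
tcp_pos: [0.6203, 0.0179, 0.2927]
eef_rot: [-180.0, -0.1, 179.9]
contact_force: [-0.1, -0.2, -0.4]
gripper_width: 0.0213
```

Run:
```python
from h import *
T=[]
for i in range(4):
    w=cam("wrist"); T.append(r.get_state()["tcp_pos"])
f=w["frame"];T=np.mean(T,0);print(T,w["o"]); np.savez("w12.npz",**{k:w[k] for k in("R","t","f","o","cx","cy")},frame=f,tcp=T)
s=cam("scene");t=cam("top");np.savez("s12.npz",**{k:s[k] for k in("R","t","f","o","cx","cy")},frame=s["frame"])
print("tip pred",proj(w,(T[0],T[1],T[2]-.1255)),"mouth",proj(w,(.6212,.0187,.119)),"scene tip",proj(s,(T[0],T[1],T[2]-.1255)),"top",proj(t,(T[0],T[1],T[2]-.1255)))
a=cv2.resize(f[150:300,240:400,::-1],None,fx=3.5,fy=3.5,interpolation=2)
b=cv2.resize(s["frame"][130:261,300:352,::-1],None,fx=4,fy=4,interpolation=2);print(a.shape,b.shape)
h=np.zeros((525,560+208,3),np.uint8);h[:,:560]=a;h[:524,560:]=b;cv2.imwrite("pics/m12.png",h)
```

```text
[0.6205 0.0191 0.2931] [0.5373 0.0184 0.4442]
tip pred (np.float64(320.2620679127085), np.float64(195.36860652242262)) mouth (np.float64(319.8822329587545), np.float64(184.20577624053723)) scene tip (np.float64(334.80168757025666), np.float64(197.37996415641237)) top (np.float64(342.96999107224974), np.float64(185.8952939626816))
(525, 560, 3) (524, 208, 3)
```

View pics/m12.png

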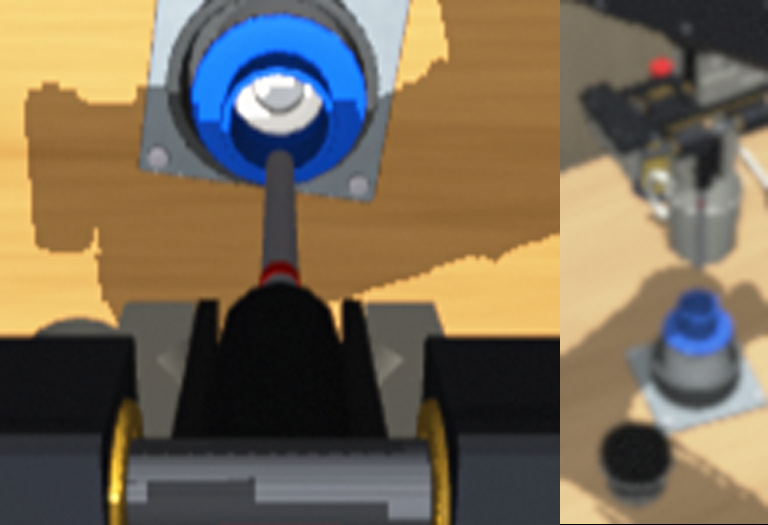

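The stem hangs upright above the guide. In the crop the tip is at (280,152), the band at (280,272) and the guide bore at about (280,95), so all three share a column. That was the 12th and last picture, so the rest of the checks are numeric.

```bash
cat > an.py <<'E'
from h import *
def edges(w,f):
    h=cv2.cvtColor(f,cv2.COLOR_RGB2HSV).astype(int)
    blue=(h[...,0]>100)&(h[...,0]<125)&(h[...,1]>120)
    rod=(h[...,1]<60)&(h[...,2]>40)&(h[...,2]<190)
    red=((h[...,0]<8)|(h[...,0]>172))&(h[...,1]>120)&(h[...,2]>60)
    return h,blue,rod,red
def ana(w,f,tcp,gx=.6212,gy=.0187):
    h,blue,rod,red=edges(w,f)
    blue[:, :250]=0; blue[:,400:]=0; blue[260:]=0
    b=blob(blue)[0]; x,y,a,c=b[1]; print("flange bbox",b[1], "centre y,x from bbox L/R,top:")
    L=plane(w,(x-.5,y+a/2),.087);R=plane(w,(x+a-.5,y+a/2),.087);Tp=plane(w,(x+a/2,y-.5),.087)
    print(" guide y",(L[1]+R[1])/2,"diam",R[1]-L[1],"guide x",Tp[0]+.033)
    rr=[q for q in blob(red,5) if 230<q[1][0]<400 and q[1][1]>150]; print("red",rr[:3])
    if rr:
        x,y,a,c=rr[0][1]; print(" band y", plane(w,(x+a/2-.5,y+1),tcp[2]-.1255+.09)[1])
    return h,blue,rod,red
E
python3 - <<'E'
from an import *
d=dict(np.load("w12.npz"));f=d["frame"];h,blue,rod,red=ana(d,f,d["tcp"])
for y in range(186,232,3): print(y,''.join('B' if blue[y,x] else 'R' if red[y,x] else 'r' if rod[y,x] else '.' for x in range(300,342)))
for y in range(187,198): print(y,h[y,312:328,2],h[y,319,:2])
E
```

```text
flange bbox [294, 154, 51, 49] centre y,x from bbox L/R,top:
 guide y 0.017567431881883137 diam 0.0667480706951344 guide x 0.6221836936903931
red [(453, [301, 300, 37, 16], [319.4, 306.1]), (41, [314, 225, 12, 7], [319.2, 227.4])]
 band y 0.017933802578808878
186 BBBBBBBBBBBB.rr.........rrrBBBBBBBBBBBBBBB
189 BBBBBBBBBBBBBBBBBBBBBBBBBBBBBBBBBBBBBBBBBB
192 BBBBBBBBBBBBBBBBBBBBBBBBBBBBBBBBBBBBBBBBBr
195 rBBBBBBBBBBBBBBB.rrrrrr.BBBBBBBBBBBBBBrrrr
198 rrrr.BBBBBBBBBBBrrrrrrr.BBBBBBBBBBBrrrrrrr
201 ..rrrrrrr.BBBBBBrrrrrrr.BBBBB.rrrrrrrrrrrr
204 ................rrrrrrrrrrrrrrrrrrrrrrrrrr
207 ................rrrrrrrr..................
210 ................rrrrrrrr..................
213 ................rrrrrrrr..................
216 ................rrrrrrrrr.................
219 ...............rrrrrrrrrr.................
222 ...............rrrrrrrrrr.................
225 ...............r.RRRRRR.r.................
228 ...............RRRR...RRR.................
231 ..............R..........R................
187 [ 87  91 120 147 165 173 178 185 187 185 170 143 125 116 100  94] [120   4]
188 [ 87  87  89  91 108 117 123 131 133 131 116  93  96  95  94  95] [114  64]
189 [84 89 89 90 91 91 91 94 94 95 96 92 94 95 91 86] [112 201]
190 [78 83 86 90 90 90 92 92 93 93 94 94 92 91 83 78] [111 241]
191 [77 78 80 84 87 88 89 91 93 90 89 87 84 83 78 78] [110 238]
192 [77 78 80 79 80 82 83 87 86 84 82 80 80 80 79 78] [112 188]
193 [79 80 80 81 80 76 75 76 76 74 77 80 80 79 78 79] [116  70]
194 [77 79 79 81 78 71 69 71 71 70 71 76 79 79 79 78] [140  11]
195 [78 78 80 79 73 68 69 71 71 70 68 70 79 78 76 84] [140  11]
196 [ 98  82  78  78  70  68  69  71  72  68  67  66  76  77  86 123] [128  14]
197 [149 120  88  83  67  67  70  70  70  70  68  64  82  92 131 162] [130  11]
```

Run:
```python
from h import *
d=dict(np.load("w12.npz"));z=d["tcp"][2]-.1255
print("tip",plane(d,(319.4,192.7),z)+[.0037,0,0],"band lower edge",plane(d,(319.4,224.5),z+.086)+[.004,0,0],"upper",plane(d,(319.4,229.3),z+.092)+[.004,0,0],d["tcp"])
# line of rod columns
s=dict(np.load("s12.npz"));f=s["frame"]; T=d["tcp"]
for dz in(-.1255,-.08,-.03,0): print(proj(s,(T[0],T[1],T[2]+dz)))
g=cv2.cvtColor(f,cv2.COLOR_RGB2GRAY)
for y in range(170,202,3): print(y,g[y,326:346])
```

```text
tip [0.6214 0.0182 0.1676] band lower edge [0.621  0.0182 0.2536] upper [0.6222 0.0182 0.2596] [0.6205 0.0191 0.2931]
(np.float64(334.80168757025666), np.float64(197.37996415641237))
(np.float64(335.05027506020565), np.float64(188.72215022378805))
(np.float64(335.336774890315), np.float64(178.7439239609774))
(np.float64(335.5158091681986), np.float64(172.50851176949473))
170 [118 108  98  98 105 109 108  89  55  33  29  29  26  45  78 108 127 146
 171 175]
173 [193 144 112 109 119 122 113  85  48  34  29  35  51  67  89 117 131 144
 171 196]
176 [158 155 141 122 120 125 121  97  62  42  53  85 123 145 150 146 141 134
 136 168]
179 [122 135 142 149 150 156 157 145 120 109 128 151 159 157 153 148 143 138
 146 165]
182 [196 140 120 123 134 153 168 158 125 117 152 179 181 170 159 147 135 127
 135 171]
185 [124 110 108 115 121 125 126 121 113 110 120 132 133 132 130 124 121 125
 154 188]
188 [147 118 108 111 118 122 123 116 107 109 120 131 132 130 127 122 115 127
 169 197]
191 [171 133 111 111 115 120 121 116 108 108 119 127 129 127 125 117 116 137
 177 200]
194 [200 198 188 164 140 132 126 116 109 109 117 128 129 131 141 164 188 200
 204 204]
197 [147 135 133 132 130 128 124 118 116 130 163 187 195 199 201 200 201 200
 199 199]
200 [122 122 121 122 122 121 121 119 120 119 121 121 129 151 177 192 195 190
 179 166]
```

drive_tool(plan="-0.05 -0.04 1.2 0; -0.05 -0.04 2.5 0; -0.05 -0.04 3.6 0; -0.05 -0.04 4.2 0; -0.05 -0.04 4.2 0; -0.05 -0.04 4.2 0")

```text
time_s: 23.78
tcp_pos: [0.6214, 0.0183, 0.252]
eef_rot: [180.0, 0.0, 180.0]
contact_force: [-0.6, -0.7, -0.6]
gripper_width: 0.0215
```

Run:
```python
from an import *
T=[]
for i in range(4):
    w=cam("wrist"); T.append(r.get_state()["tcp_pos"])
T=np.mean(T,0);f=w["frame"];print(T,w["o"]);h,blue,rod,red=ana(w,f,T)
np.savez("w13.npz",**{k:w[k] for k in("R","t","f","o","cx","cy")},frame=f,tcp=T)
print("pred tip near edge",proj(w,(T[0]+.001-.004,T[1],T[2]-.1255)))
for y in range(164,226,2): print(y,''.join('B' if blue[y,x] else 'R' if red[y,x] else 'r' if rod[y,x] else 'w' if h[y,x,1]<60 and h[y,x,2]>=190 else '.' for x in range(286,356)))
for y in range(188,204): print(y,h[y,312:328,2],h[y,319,:2])
```

```text
[0.6213 0.0183 0.2521] [0.5378 0.0175 0.403 ]
flange bbox [292, 158, 57, 54] centre y,x from bbox L/R,top:
 guide y 0.0178865081518401 diam 0.0665298218204504 guide x 0.6216592811917574
red [(452, [301, 300, 37, 16], [319.3, 306.1]), (41, [314, 225, 12, 7], [319.2, 227.4])]
 band y 0.016944041394631595
pred tip near edge (np.float64(320.4330665199589), np.float64(192.49605178689967))
164 wwrrrrrrrrrrrrrr.BBBBBBBBBBBBBBBBBBBBBBBBBBBBBBBBBBB.rrrrrrrrrrwwwwwww
166 wrrrrrrrrrrrrrBBBBBBBBBBBBBBBBBBBBBBBBBBBBBBBBBBBBBBBB.rr.rrrrrwwwwwww
168 rrrrrr.rrrrrBBBBBBBBBBBBBBBBBBBBBBBBBBBBBBBBBBBBBBBBBBBBBr.rrrrrwwwwww
170 rrrrr.rrrrrBBBBBBBBBBBBBBBBBBBBBBBBBBBBBBBBBBBBBBBBBBBBBBBB.rrrrrwwwww
172 rrrr..rrr.BBBBBBBBBBBBBBBBBBBBBBBBBBBBBBBBBBBBBBBBBBBBBBBBBBrrrrrwwwww
174 rrrr..rr.BBBBBBBBBBBBBBBBBBBBBBBBBBBBBBBBBBBBBBBBBBBBBBBBBBB.rrrrrwwww
176 rrrr..r.BBBBBBBBBBBBBBBBBBBBBBBBBBBBBBBBBBBBBBBBBBBBBBBBBBBBBrrrrrwwww
178 rrr....BBBBBBBBBBBBBBBBBBBBBBBBBBBBBBBBBBBBBBBBBBBBBBBBBBBBBBBrrrrwwwr
180 rrr...BBBBBBBBBBBBBBBBBBBBBwwwwwwwwwwrww.BBBBBBBBBBBBBBBBBBBBBrrrrrrrr
182 rrr...BBBBBBBBBBBBBBBBBB.wrrwwwwrr
[... 2051 characters left out ...]
209 212 207 205 200] [10  6]
194 [103 130 159 182 181 108  74  70  71  77 114 174 198 168 147 140] [130  11]
195 [ 85  89 105 127 115  70  64  66  67  65  71 107 140 117  96  95] [128  15]
196 [86 85 88 87 72 64 66 69 69 66 64 70 94 92 91 92] [130  11]
197 [86 88 88 85 67 66 68 69 69 67 65 67 91 93 93 94] [130  11]
198 [80 86 88 86 66 66 68 69 70 67 65 67 92 93 94 90] [140  11]
199 [75 80 84 84 66 66 69 68 69 67 65 66 85 88 89 82] [135  15]
200 [76 76 78 79 65 65 69 69 68 69 65 64 76 81 80 78] [135  15]
201 [76 77 77 76 65 66 67 70 69 69 65 63 72 78 77 77] [132  18]
202 [75 77 78 73 66 66 67 69 69 69 65 64 72 78 76 77] [130  11]
203 [76 77 78 73 64 66 68 67 69 66 66 64 72 78 78 77] [150   8]
```

drive_tool(plan="0.05 0.05 1 0; 0.05 0.05 2.2 0; 0.05 0.05 3.4 0; 0.05 0.05 4.4 0; 0.05 0.05 5 0; 0.05 0.05 5 0; 0.05 0.05 5 0")

```text
time_s: 24.85
tcp_pos: [0.6209, 0.0188, 0.202]
eef_rot: [180.0, 0.0, 180.0]
contact_force: [0.4, -1.1, -0.3]
gripper_width: 0.0216
```

Run:
```python
from an import *
T=[]
for i in range(4):
    w=cam("wrist"); T.append(r.get_state()["tcp_pos"])
T=np.mean(T,0);f=w["frame"];print(T,w["o"]);h,blue,rod,red=ana(w,f,T)
np.savez("w14.npz",**{k:w[k] for k in("R","t","f","o","cx","cy")},frame=f,tcp=T)
print("tip near edge",proj(w,(T[0]+.001-.004,T[1],T[2]-.1255)),"mouth",proj(w,(.6217,.0179,.119)),"bore top",proj(w,(.6217,.0179,.065)))
for y in range(164,226,1): print(y,''.join('B' if blue[y,x] else 'R' if red[y,x] else 'r' if rod[y,x] else 'w' if h[y,x,1]<60 and h[y,x,2]>=190 else '.' for x in range(282,360)))
```

```text
[0.6209 0.0188 0.202 ] [0.5373 0.018  0.353 ]
flange bbox [287, 167, 66, 64] centre y,x from bbox L/R,top:
 guide y 0.017848240850286003 diam 0.0658436236640937 guide x 0.6217858253047636
red [(452, [301, 300, 37, 16], [319.3, 306.1]), (36, [315, 225, 11, 7], [319.6, 227.0])]
 band y 0.017472282336537845
tip near edge (np.float64(320.4475601855936), np.float64(192.50892011958854)) mouth (np.float64(319.5411739824106), np.float64(210.04992568740016)) bore top (np.float64(319.55352451606274), np.float64(192.9458498200343))
164 wwwwwwwrrrrrrrrrrrrrrrrrrrrrrrrrrrrrrrrrrrrrrrrrrrrrrrrrrrrrrrrrrwwwwwwwwwwwww
165 wwwwwwrrrrrrrrrrrrrrrrrrrrrrrrrrrrrrrrrrrrrrrrrrrrrrrrrrrrrrrrrrrrwwwwwwwwwwww
166 wwwwwrrrrrrrrrrrrrrrrrrrrrrrrrrrrrrrrrrrrrrrrrrrrrrrrrrrrrrrrrrrrrwwwwwwwwwwww
167 wwwwrrrrrrrrrrrrrrrrrrrrrrrrrrr.....BBBBBBB.rrrrrrrrrrrrrrrrrrrrrrrwwwwwwwwwww
168 wwwwrrrrrrrrrrrrrrrrrrrrrrrrBBBBBBBBBBBBBBBBBB..rrrrrrrrrrrrrrrrrrrrwwwwwwwwww
169 wwwrrrrrrrrrrrrrrrrrrrrrr.BBBBBBBBBBBBBBBBBBBBBBBBB.rrrrrrrrrrrrrrrrwwwwwwwwww
170 wwrrrrrrrrrrrrrrrrrrrrrBBBBBBBBBBBBBBBBBBBBBBBBBBBBBBrrrrrrrrrrrrrrrrww
[... 3872 characters left out ...]
rBBBBBBBBBBBBBBBBBBBBBBrrrrrrrr.....
218 rrrrrrrrrrrrBBBBBBBBBBBBBBBBBBBBBrrrrrrrrrrBBBBBBBBBBBBBBBBBBBBB.rrrrrrrr.....
219 rrrrrrrrrrrrrBBBBBBBBBBBBBBBBBBBBrrrrrrrrrrBBBBBBBBBBBBBBBBBBBB.rrrrrrrrr.....
220 ....rrrrrrrrr.BBBBBBBBBBBBBBBBBBBrrrrrrrrrrBBBBBBBBBBBBBBBBBBBrrrrrrrrrrr.....
221 ............rr.BBBBBBBBBBBBBBBBBBrrrrrrrrrrBBBBBBBBBBBBBBBBBBrrrrrrrrrrrr.....
222 .................BBBBBBBBBBBBBBBBrrrrrrrrrrBBBBBBBBBBBBBBBBBrrrrrrrrrrrr......
223 .................rBBBBBBBBBBBBBBBrrrrrrrrrrBBBBBBBBBBBBBBBBrrrrrrrrrrrrr......
224 ....................BBBBBBBBBBBBBrr.....rrrBBBBBBBBBBBBBB.rrrrrrrrrrrrrr......
225 ....................rBBBBBBBBBBBBr.RRRRRR.rBBBBBBBBBBBB..rrrrrrrrrrrrrrr......
```

The bore (columns 311–328) and the rod (315–323) share the same centre column. The x offset is about 0.5 mm. I'll lower to the final height.

drive_tool(plan="0 0 0.7 0; 0 0 1.6 0; 0 0 2.5 0; 0 0 3.4 0; 0 0 4.2 0; 0 0 4.65 0; 0 0 4.65 0; 0 0 4.65 0")

```text
time_s: 26.05
tcp_pos: [0.6209, 0.0188, 0.1554]
eef_rot: [180.0, 0.0, 180.0]
contact_force: [0.2, -0.0, -1.6]
gripper_width: 0.0215
```

Run:
```python
from an import *
T=[]
for i in range(4):
    w=cam("wrist"); T.append(r.get_state()["tcp_pos"])
T=np.mean(T,0);f=w["frame"];st();print(T,w["o"]);h,blue,rod,red=ana(w,f,T)
print("mouth",proj(w,(.6219,.0179,.119)),"near/far rim",proj(w,(.6219-.02,.0179,.119)),proj(w,(.6219+.02,.0179,.119)))
for y in range(196,256,1): print(y,''.join('B' if blue[y,x] else 'R' if red[y,x] else 'r' if rod[y,x] else 'w' if h[y,x,1]<60 and h[y,x,2]>=190 else '.' for x in range(290,350)))
```

```text
t 26.25 tcp [0.6207 0.0188 0.1554] rot [179.9914   0.0317 179.9859] F [ 0.1326  0.3487 -0.3567] w 0.0213 j [  19.7247   18.9406  -12.5846    0.003   -58.442  -109.7403]
[0.6208 0.0188 0.1554] [0.5373 0.018  0.3064]
flange bbox [281, 178, 78, 71] centre y,x from bbox L/R,top:
 guide y 0.01786055299849084 diam 0.06545520277275475 guide x 0.6216509791710538
red [(455, [301, 300, 37, 16], [319.4, 306.2]), (37, [314, 225, 11, 7], [318.9, 227.1])]
 band y 0.0174684073269625
mouth (np.float64(319.53084433506484), np.float64(232.04035283059773)) near/far rim (np.float64(319.52499446718497), np.float64(206.11573614884134)) (np.float64(319.536355318236), np.float64(256.4631482143719))
196 BBBBBBBBBBBBBBBBBBBBBBBBBBBBBBBBBBBBBBBBBBBBBBBBBBBBBBBBBBBB
197 BBBBBBBBBBBBBBBBBBBBBBBBBBBBBBBBBBBBBBBBBBBBBBBBBBBBBBBBBBBB
198 BBBBBBBBBBBBBBBBBBBBBBBBBBBBBBBBBBBBBBBBBBBBBBBBBBBBBBBBBBBB
199 BBBBBBBBBBBBBBBBBBBBBBBBBBBBBBBBBBBBBBBBBBBBBBBBBBBBBBBBBBBB
200 BBBBBBBBBBBBBBBBBBBBBBBBBBBBBBBBBBBBBBBBBBBBBBBBBBBBBBBBBBBB
201 BBBBBBBBBBBBBBBBBBBBBBBBBBBBBBBBBBBBBBBBBBBBBBBBBBBBBBBBBBBB
202 BBBBBBBBBBBBBBBBBBBBBB
[... 2783 characters left out ...]
.BBB................................BB.......rrrrr
246 rrrrr.......BB................................BB.......rrrrr
247 rrrr.......BB..................................B.......rrrrr
248 rrrr........B...........................................rrrr
249 rrrr....................................................rrrr
250 rrrr....................................................rrrr
251 rrrr....................................................rrrr
252 rrr.....................................................rrrr
253 rrr.....................................................rrrr
254 rrr......................................................rrr
255 rrr......................................................rrr
```

Run:
```python
from h import *
st(); print(r.close_job()); st()
```

```text
t 26.25 tcp [0.6207 0.0188 0.1554] rot [179.9914   0.0317 179.9859] F [ 0.1326  0.3487 -0.3567] w 0.0213 j [  19.7247   18.9406  -12.5846    0.003   -58.442  -109.7403]
the job is handed in; nothing more can be done
None
the job is handed in; nothing more can be done
```

The dry-run setup is done and handed in at about 26 s of the 72 s allowed; the hand-in gives no verdict.

**What I did:**
- I set the liner on the pot floor (about 3 N at touchdown) and released it.
- I hung the guide in the liner (3.8 N at contact) and released it.
- I lifted the stem from its stand by the handle and lowered it through the bore. The gripper is still holding it.

**Last checks, from the wrist camera:**

| Check | Result |
|---|---|
| Stem against bore axis | within about 1 mm in x and y |
| Stem tilt | tip and band agree within about 1 mm in x and y, so it hangs upright |
| Red band height | at the guide rim, to about 1 mm |
| Wrist force at the end | under 1 N |
| Grip opening | 21 mm on the 22 mm handle |
| Seating heights | liner and guide both touched down at the expected heights |

**Disagreements and gaps:**
- **Camera agreement:** individual readings, wrist and fixed-camera, differed by 2–4 mm, as the calibration note allows. I relied on readings of both parts taken in the same wrist picture.
- **Liner rim height:** two wrist views gave about 105 mm, which is unreliable because they were nearly in line. I used the stated 75 mm, which the fixed cameras backed up with 78 mm.
- **Not checked:** I did not measure the motor, solder or glue bottle afterwards. The planned paths kept clear of them and I saw no unexpected contact force.

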